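# Show a soldered pipe collar to the inspection camera

### The arm

A 6-joint arm with a two-finger parallel gripper is mounted at the origin on the work surface. World frame = base frame: x ahead of the robot, y to its left, z up, the work surface at z = 0. Lengths are in mm, angles in rad, forces in N, time in s.
With the tool pointing down it reaches from about 300 to 750 mm from the base axis. Payload 8.5 kg.
Tool frame: the origin (TCP) lies midway between the tips of the shut fingers; the grasp point (between the pads) lies 19 mm behind it; z points along the fingers, y is the line along which they close (so a half turn about z gives the same grasp; the last joint's range is limited). The gripper opens to 85 mm and grips with 20 to 120 N. Pads are 22 mm wide; open, the fingers measure 114 mm over their backs; the gripper's body (76 mm by 85 mm) begins 54 mm behind the grasp point. The pads swing forward as they close: fully open they stand 13 mm farther back than shut.
Start: joints at [1.01, 0.381, 1.297, -0, 1.464, -0.215], TCP at [186.413, 517.427, 231.322] pointing down, gripper open.
Joint ranges: [-3.11, 3.11], [-0.89, 2.33], [0.22, 2.48], [-1.42, 4.56], [0.17, 2.85], [-2.88, 2.88]. Speed limits (rad/s): [2.39, 2.39, 3.14, 3.14, 3.14, 3.14].

### API

Orientations are given as a rotation vector (axis times angle).
In Python, from bench import robot gives the robot as it stands.
- The arm moves only by the tool carry_out, never from a script. Its argument "deltas" is a list of rows, each a list of 2 entries, a list of its own where there are three numbers: the shift along the tool's x, y, z in m, then the turn, a rotation vector about the tool's x, y, z in degrees. A call has exactly 8 rows; each row shifts and turns the commanded pose from where the row before left it, along the tool's axes as they then stand; what a row does not reach is not made up. A row lasts 1/12 s, in which the tool goes at most 41.7 mm and 7.16 degrees, less where a joint would pass 70% of its speed; a pose out of reach is approached as far as the arm can. A call with a gripper value outside its range is refused whole. "claw" is the opening, from 0 (shut) to 1 (fully open), set as the call begins (left out, the last holds). The fingers move at their own pace and stop on an object; "force" is the grip in N (left out, the last holds). Time passes only in rows, so rows that do not move let the fingers close, or fill a call up. It gives the time, the measured TCP pose, the force, the opening and the grip force at its end, in the units of the state.
- robot.read_state(): the state, without advancing time (a new reading comes with each control period).
- robot.read_camera(name): name is "side" or "top" or "wrist"; returns the picture (420x560x3 uint8, red, green, blue); there is no depth.
- robot.camera_model(name): a dict with "fx", "fy", "cx", "cy" (pixels), "eye" and "orientation" of the camera in the world. Camera axes: x right, y up, looking along -z (the intrinsics and any distortion apply to the point x, -y, -z); pixel columns grow to the right and rows downward; lengths in mm; the calibration is good to about 2 mm. A picture is of the moment at which its call begins: read the wrist's pose just before it. camera_model takes no time and is no camera call; for the wrist camera it gives the pose at the moment of the call.
- robot.close_job(): hands the job in; it is judged then, once.
The state is a dict: "t": time; "qpos": joint angles; "qvel": joint speeds; "tau": joint torques, N m; "tcp_pos": TCP position; "ee_rot": TCP orientation; "ft_force": force on the tool from outside, world axes, zero at the start; "moment": the same for the moment, N m; "grip_width": finger opening in mm; "finger_force": force on a finger pad.
Only numpy, scipy, OpenCV 4.12 (cv2) and the standard library are available. Lean on these libraries where they do the work, as an engineer would, in place of code of your own. Each camera call takes 0.05 s, during which the arm holds its last target. There are 200 camera calls.

### The job

Lift the pipe collar with the square base plate out of its opening in the roof panel and hold it upright in front of the inspection camera, its seam squarely facing the lens and the middle of the seam 15 cm straight out from the lens; keep it still there for at least a second. Then, with the middle of the seam still at that spot, tip the collar 30 degrees so that its base plate swings towards the lens and its open mouth away from it, and finish there, still holding it motionless in the air. Leave the other collar, the jar and the hammer where they are, and do not bump the camera.

Things in the scene. Friction and masses are not known exactly. Their poses are not given: they have to be found in the camera images.
- square_collar: Collar to present: loose zinc tube, 50 mm outside, 44 mm bore, open ends, with a SQUARE base plate 90 x 90 x 4 mm, 0.2-0.4 kg. Origin: on the tube's axis at the plate's underside. z: up the tube to the mouth, at 110 mm; below the plate the tube goes 12 mm on into the panel's opening, 5 mm play all round. x: from the axis out through the seam, square to a plate edge. Starts upright, yaw varies.
- square_collar_seam (a point): Middle of the seam of the square collar, on its outer face: 28.5 mm from the tube's axis along the collar's x and 57 mm above the underside of the base plate. The seam is a raised straight steel strip, 10 mm wide and standing 3.5 mm proud, running from the base plate to the mouth on one side of the tube. Axes as the collar's.
- square_collar_mouth (a point): Centre of the open mouth (upper rim) of the square collar, on the tube's axis, 110 mm above the underside of the base plate. Axes as the collar's.
- round_collar: The other collar, a bystander: same tube and seam but a ROUND base plate 90 mm in diameter, 4 mm thick. Origin and axes as for the square collar. Loose; stands in the other opening.
- panel: Fixed roof panel lying on the bench, dark grey zinc-clad slab 160 (x) x 320 (y) x 18 mm, origin at the centre of its underside. Two round through openings of 60 mm diameter at y = -85 and +85 mm; one collar stands in each, and which is where varies.
- camera_stand: Fixed inspection camera: base plate 120 x 120 x 12 mm, an upright column 20 mm in diameter up to 332 mm, and the camera head on it, looking along the stand's own -x. Origin: centre of the base's underside. Head 56 mm wide and high; its lens ends 106 mm from the column's axis. Stands on the robot's right, looking roughly to its left (+y).
- lens (a point): Centre of the front glass of the inspection camera's lens, a black barrel 42 mm in diameter, 190 to 250 mm above the bench (the head is clamped at a height that varies). It looks level, along its own -x; its z is up.
- focus (a point): The inspection spot, an unmarked point in the air 150 mm straight in front of the lens on its axis. Its x axis points back to the lens, z up, y level and across the view.
- hammer: Bystander: a hammer 260 mm long lying on the bench near the camera. Loose; origin at the underside, axis x along the handle towards the head.
- flux_jar: Bystander: a closed jar, 56 mm in diameter, 70 mm high. Loose; origin at the centre of its underside.
Not all that is in view belongs to the job. Leave any yellow look-alike of the square_collar alone.

How it is judged (in metres and radians):
On the way, in this order (a step that is already met when the one before it is completed fails the run):
1. the square collar is held by the fingers and lifted clear of the panel (contact force between the fingers and square_collar above 1 N and contact force between square_collar and panel below 0.1 N and contact force between square_collar and camera_stand below 0.1 N and contact force between square_collar and round_collar below 0.1 N and height (world z) of square_collar above 0.08 m), for 0.1 s.
2. the square collar is held upright and still, seam facing the lens, middle of the seam at the inspection spot (all of step 1 and distance between square_collar_seam and focus below 0.025 m and angle between the y axis of square_collar and the y axis of focus, either way round below 0.17 rad and x of square_collar_mouth in the frame of focus below -0.005 m and linear speed of square_collar below 0.03 m/s and angular speed of square_collar below 0.2 rad/s and angle between square_collar's own z axis and vertical below 0.16 rad), for 0.8 s.
At the end, for the whole second after the job is handed in: Fingers alone hold the square collar in the air, still (under 3 cm/s): middle of its seam within 25 mm of the spot 150 mm before the lens, seam side facing the lens within 10 degrees, tube tipped 30 degrees (22 to 38) from upright, base plate towards the lens, mouth away (all of step 1 and distance between square_collar_seam and focus below 0.025 m and angle between the y axis of square_collar and the y axis of focus, either way round below 0.17 rad and x of square_collar_mouth in the frame of focus below -0.005 m and linear speed of square_collar below 0.03 m/s and angular speed of square_collar below 0.2 rad/s and angle between square_collar's own z axis and vertical between 0.384 and 0.664 rad and x of square_collar_mouth in the frame of focus below -0.02 m); the arm keeps its last pose, push and grip.
It fails at once if the other collar is shifted or knocked over (distance of round_collar from where it was at the start of the episode above 0.02 m or angle between round_collar's own z axis and vertical above 0.2 rad).
It fails at once if the hammer or the jar is moved (distance of any of hammer, flux_jar from where it was at the start of the episode above 0.02 m).
It fails at once if the camera or its stand is bumped (contact force between any of the arm, the fingers, square_collar and camera_stand above 3 N).
It also fails if it takes over 38 s, if anything falls off the work surface, if the arm or the gripper's body presses on something with over 40 N, if the wrist force passes 120 N, or if a joint passes its speed limit or range.

## Working session

There is one attempt and no reset: what is moved stays moved. The work goes in short steps, Python scripts to look and compute and a tool call to move; the robot and the scene stay as the last step left them, time stands still between calls to the robot, and variables do not carry over. Pictures are saved under pics/ and viewed, at most 10 in all, crops included, and the job is handed in when it is done.

Besides the shell and the picture viewer there is one more tool, called after "Call:" by a JSON object that holds its "method" and its "body". carry_out: Moves the arm, as the interface text tells. Its arguments: {"type":"object","properties":{"deltas":{"type":"array","items":{"type":"array"}},"claw":{"type":"number"},"force":{"type":"number"}},"required":["deltas"]}

```bash
ls; mkdir -p pics; python3 - <<'E'
from bench import robot
import cv2,numpy as np
ims=[]
for n in("side","top"):
    im=robot.read_camera(n);cv2.imwrite(f"pics/{n}0.png",im[:,:,::-1]);m=robot.camera_model(n);print(n,m)
print(robot.read_state())
E
```

```text
pics
side {'fx': 398.6723025872196, 'fy': 398.6723025872196, 'cx': 279.5298773675531, 'cy': 210.4656103518367, 'eye': array([  82.67671378, -578.95129504,  805.10048246]), 'orientation': array([ 0.75960706, -0.26255841, -0.66842368])}
top {'fx': 477.5855258412483, 'fy': 477.5855258412483, 'cx': 283.0193341490343, 'cy': 205.18426668599938, 'eye': array([ 410.10354822,  -31.15090215, 1522.65542778]), 'orientation': array([ 0.05462541, -0.05550703, -1.59367236])}
{'t': 0.1, 'qpos': array([ 1.00972660e+00,  3.81119773e-01,  1.29816309e+00,  2.07918788e-05,
        1.46360966e+00, -2.15285108e-01]), 'qvel': array([-0.00112169, -0.00136243, -0.00056849, -0.00019687, -0.00171591,
        0.00048554]), 'tau': array([ 3.97557291e-03, -4.49216509e+01, -2.31655455e+01, -1.52659572e-04,
        3.63361942e-03, -7.11754495e-06]), 'tcp_pos': array([186.25961502, 517.22012787, 230.78565255]), 'ee_rot': array([-5.40370691e-01, -3.09425097e+00,  1.87733775e-03]), 'ft_force': array([ 0.4035981 ,  1.23447617, -0.79608613]), 'moment': array([ 0.05538304, -0.00864505, -0.06919647]), 'finger_force': 0.0, 'grip_width': 85.42829814109349}
```

View pics/side0.png

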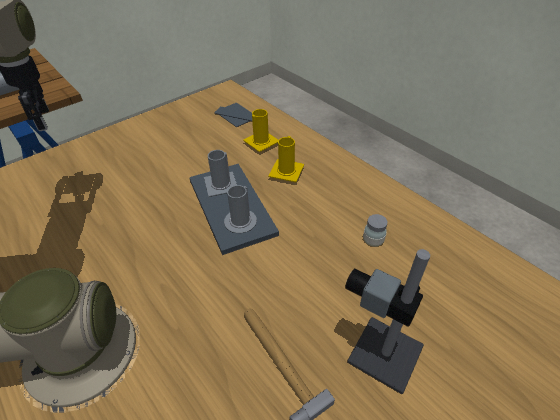

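View pics/top0.png

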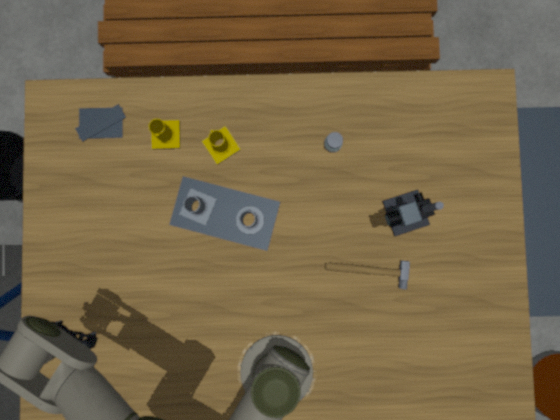

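The candidates for the square collar are:
- the grey collar on the square plate: top (198,207), side (220,172)
- the grey round-plate collar: top (250,220), side (239,208)
- the yellow look-alikes: top (163,131) and (220,143)

I choose the grey square-plate one. The camera stand is at top (405,213), with its lens pointing left (side px 352,281).

```bash
cat > h.py <<'E'
import numpy as np,cv2
from scipy.spatial.transform import Rotation as R
from bench import robot
def ray(m,px):
    px=np.atleast_2d(px).astype(float)
    d=np.c_[(px[:,0]-m['cx'])/m['fx'],-(px[:,1]-m['cy'])/m['fy'],-np.ones(len(px))]
    return m['eye'],R.from_rotvec(m['orientation']).apply(d)
def onz(m,px,z):
    e,d=ray(m,px); return e+d*((z-e[2])/d[:,2])[:,None]
def proj(m,P):
    c=R.from_rotvec(m['orientation']).inv().apply(np.atleast_2d(P)-m['eye'])
    return np.c_[m['cx']+m['fx']*c[:,0]/-c[:,2],m['cy']-m['fy']*c[:,1]/-c[:,2]]
def tri(m1,p1,m2,p2):
    e1,d1=ray(m1,p1);e2,d2=ray(m2,p2);d1=d1[0];d2=d2[0]
    s=np.linalg.lstsq(np.c_[d1,-d2],e2-e1,rcond=None)[0]
    a=e1+s[0]*d1;b=e2+s[1]*d2
    return (a+b)/2,np.linalg.norm(a-b)
E
python3 - <<'E'
from h import *
s=cv2.imread('pics/side0.png');t=cv2.imread('pics/top0.png')
f=lambda im,x,y,w,h,k:cv2.resize(im[y:y+h,x:x+w],None,fx=k,fy=k,interpolation=cv2.INTER_CUBIC)
a=f(s,190,140,80,60,5);b=f(t,165,170,80,60,5);c=f(s,340,240,100,150,2);c=f(s,340,240,80,60,5);d=f(t,360,180,80,60,5)
cv2.imwrite('pics/crop.png',np.vstack([np.hstack([a,b]),np.hstack([c,d])]))
E
```

```text
(no output)
```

View pics/crop.png

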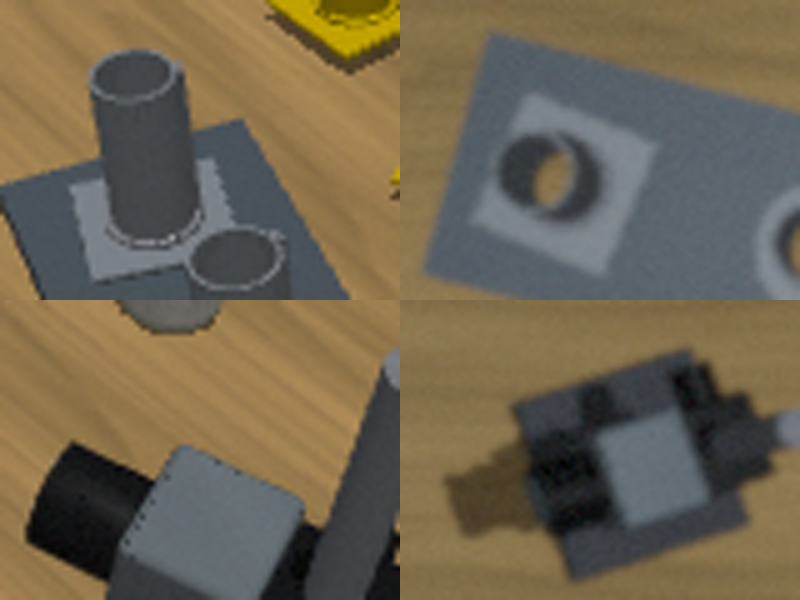

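The crop confirms the grey collar on the square plate (top left and top right). A bump at its right rim, side px (225.6,153.6), looks like the seam. The bottom half shows the camera head and lens.

```bash
python3 - <<'E'
from h import *
S=robot.camera_model('side');T=robot.camera_model('top')
np.set_printoptions(precision=1,suppress=True)
cs=lambda x,y,ox,oy,X,Y:[X+(x-ox)/5-.4,Y+(y-oy)/5-.4]
st=lambda x,y:cs(x,y,400,300,360,180); ss=lambda x,y:cs(x,y,0,300,340,240)
sq=lambda x,y:cs(x,y,400,0,165,170); sd=lambda x,y:cs(x,y,0,0,190,140)
B=onz(T,[st(515,403),st(690,350),st(748,520),st(572,578)],12)[:,:2]
print('base',B,B.mean(0),np.linalg.norm(np.diff(B,axis=0),axis=1))
e=(B[0]-B[1])+(B[3]-B[2]);print('look yaw',np.degrees(np.arctan2(e[1],e[0])))
H=[tri(T,st(*a),S,ss(*b)) for a,b in [((597,430),(183,447)),((680,408),(303,505)),((628,526),(120,545))]]
for h in H:print('head',h)
P=onz(T,[sq(530,92),sq(657,148),sq(604,275),sq(473,220)],22)[:,:2]
print('plate',P,P.mean(0),np.linalg.norm(np.diff(P,axis=0),axis=1))
e=(P[1]-P[0])+(P[2]-P[3]);print('yaw mod90',np.degrees(np.arctan2(e[1],e[0])))
print('mouth',onz(S,[sd(136,76)],128),onz(T,[sq(527,168)],128),'seam',onz(S,[sd(178,70)],128))
# panel corners + round collar
print('panel',onz(T,[[182,177],[280,202]],18),'round',onz(T,[[249.5,220]],22),'flux',onz(T,[[333,142]],70),'hammer',onz(T,[[327,266],[405,274]],20))
E
```

```text
base [[ 524.2 -349.5]
 [ 555.4 -462. ]
 [ 446.6 -494. ]
 [ 412.6 -381.2]] [ 484.7 -421.7] [116.7 113.4 117.7]
look yaw 106.12512033317444
head (array([ 493.1, -351.1,  215.9]), np.float64(0.4590658078445155))
head (array([ 503.8, -396.3,  218.5]), np.float64(0.07602710446752003))
head (array([ 440.6, -365.4,  220. ]), np.float64(2.0875463385104776))
plate [[576.4 257.3]
 [539.  177.6]
 [459.8 211.9]
 [496.3 293.9]] [517.9 235.2] [88.  86.4 89.8]
yaw mod90 -114.56706333610143
mouth [[523.2 232.8 128. ]] [[520.  239.1 128. ]] seam [[544.2 221.8 128. ]]
panel [[612.6 284.9  18. ]
 [525.7 -23.9  18. ]] round [[471.   73.2  22. ]] flux [[ 703.  -191.5   70. ]] hammer [[ 321.5 -166.2   20. ]
 [ 291.  -408.9   20. ]]
```

Call:
{"method": "carry_out", "body": {"deltas": [[[-0.025,-0.01,0.002],[0,0,0]],[[-0.025,-0.01,0.002],[0,0,0]],[[-0.025,-0.01,0.002],[0,0,0]],[[-0.025,-0.01,0.002],[0,0,0]],[[-0.025,-0.01,0.002],[0,0,0]],[[-0.025,-0.01,0.002],[0,0,0]],[[-0.025,-0.01,0.002],[0,0,0]],[[-0.025,-0.01,0.002],[0,0,0]]], "claw": 1, "force": 50}}

```text
t: 0.77
tcp_pos: [348.2, 373.3, 215.0]
ee_rot: [-0.54, -3.094, 0.001]
ft_force: [0.6, -0.1, -0.2]
grip_width: 85.5
finger_force: 0.0
```

Call:
{"method": "carry_out", "body": {"deltas": [[[-0.025,-0.01,0.002],[0,0,0]],[[-0.025,-0.01,0.002],[0,0,0]],[[-0.025,-0.01,0.002],[0,0,0]],[[-0.025,-0.01,0.002],[0,0,0]],[[-0.025,-0.01,0.002],[0,0,0]],[[-0.025,-0.01,0.002],[0,0,0]],[[-0.02,-0.003,0],[0,0,4.8]],[[0,0,0],[0,0,0]]]}}

```text
t: 1.43
tcp_pos: [488.6, 255.4, 202.6]
ee_rot: [0.68, 3.067, -0.001]
ft_force: [0.0, -0.5, 0.4]
grip_width: 85.1
finger_force: 0.0
```

```bash
cat > look.py <<'E'
from h import *
import sys
np.set_printoptions(precision=2,suppress=True)
s=robot.read_state();m=robot.camera_model('wrist');im=robot.read_camera('wrist')
n=sys.argv[1];cv2.imwrite(f'pics/{n}.png',im[:,:,::-1]);np.save(f'{n}.npy',m,allow_pickle=True)
r=R.from_rotvec(s['ee_rot']).as_matrix()
print(s['t'],s['tcp_pos'],s['qpos'],s['grip_width'],s['ft_force']);print(r);print(m)
E
python3 look.py w1
```

```text
1.4333 [488.61 255.38 202.56] [ 0.27  0.41  1.34 -0.    1.39 -0.87] 85.08630219186489 [ 0.03 -0.53  0.44]
[[-0.91  0.42 -0.  ]
 [ 0.42  0.91 -0.  ]
 [-0.   -0.   -1.  ]]
{'fx': 358.25639934650053, 'fy': 358.25639934650053, 'cx': 279.9664653679909, 'cy': 210.63360312145127, 'eye': array([419.48, 287.89, 344.51]), 'orientation': array([-0.27, -0.17,  1.12])}
```

View pics/w1.png

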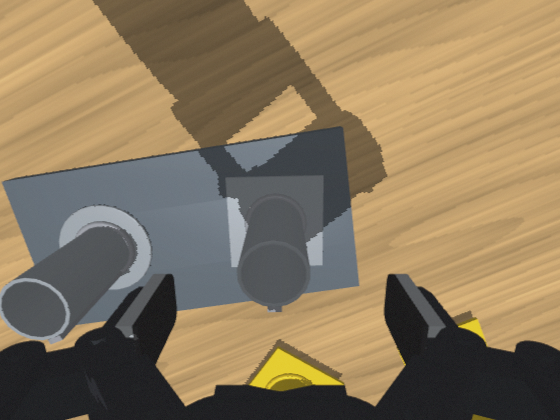

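The wrist view shows the square plate and tube between the fingers, mouth centre at about (274,273). The seam shows as a bump at (275,308), on the far side of the tube.

```bash
python3 - <<'E'
from h import *
np.set_printoptions(precision=1,suppress=True)
m=np.load('w1.npy',allow_pickle=True).item()
c=onz(m,[[274,273]],128)[0];s=onz(m,[[275.5,309]],128)[0];print(c,s,np.degrees(np.arctan2(*(s-c)[1::-1])))
P=onz(m,[[225,178],[323,176],[323,265],[231,266]],22);print(P,P.mean(0))
d=P[1]-P[0];print(np.degrees(np.arctan2(d[1],d[0])))
d=P[2]-P[1];print(np.degrees(np.arctan2(d[1],d[0])))
E
```

```text
[517.9 237.2 128. ] [543.2 226.3 128. ] -23.17452998996489
[[460.  212.9  22. ]
 [496.3 295.   22. ]
 [578.7 260.   22. ]
 [541.2 177.1  22. ]] [519.1 236.2  22. ]
66.1548686347151
-23.01649707941573
```

Call:
{"method": "carry_out", "body": {"deltas": [[[-0.018,-0.0025,0],[0,0,-1.2]],[[-0.017,-0.002,0],[0,0,0]],[[0,0,0.01],[0,0,0]],[[0,0,0.02],[0,0,0]],[[0,0,0.02],[0,0,0]],[[0,0,0.02],[0,0,0]],[[0,0,0.02],[0,0,0]],[[0,0,0],[0,0,0]]]}}

```text
t: 2.15
tcp_pos: [512.9, 239.5, 109.4]
ee_rot: [-0.633, -3.07, 0.005]
ft_force: [-0.0, 0.1, -0.8]
grip_width: 85.2
finger_force: 0.0
```

```bash
python3 look.py w2
```

```text
2.15 [512.94 239.5  109.41] [ 0.23  0.53  1.43  0.    1.19 -0.94] 85.20110861239051 [-0.    0.13 -0.8 ]
[[-0.92  0.4  -0.01]
 [ 0.4   0.92 -0.  ]
 [ 0.01 -0.   -1.  ]]
{'fx': 358.25639934650053, 'fy': 358.25639934650053, 'cx': 279.9664653679909, 'cy': 210.63360312145127, 'eye': array([444.01, 270.11, 251.84]), 'orientation': array([-0.26, -0.17,  1.16])}
```

View pics/w2.png

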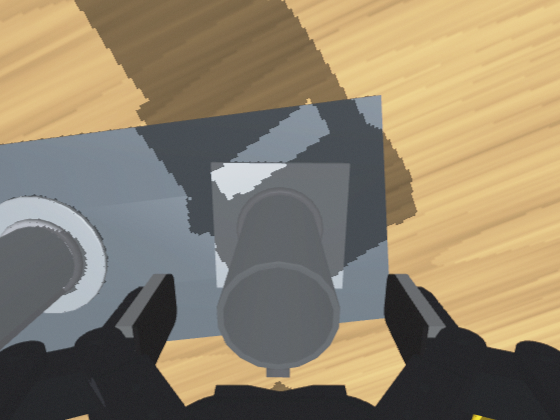

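The collar sits centred between the fingers, mouth centre (278,315) and seam bump (278,372), so the tool is aligned with it. I'll shift 6 mm, lower and close.

Call:
{"method": "carry_out", "body": {"deltas": [[[-0.006,0,0.006],[0,0,0]],[[0,0,0.013],[0,0,0]],[[0,0,0.012],[0,0,0]],[[0,0,0],[0,0,0]],[[0,0,0],[0,0,0]],[[0,0,0],[0,0,0]],[[0,0,0],[0,0,0]],[[0,0,0],[0,0,0]]]}}

```text
t: 2.87
tcp_pos: [522.0, 236.9, 83.2]
ee_rot: [0.637, 3.075, 0.001]
ft_force: [1.1, 0.2, 0.4]
grip_width: 85.6
finger_force: 0.0
```

Call:
{"method": "carry_out", "body": {"deltas": [[[0,0,0],[0,0,0]],[[0,0,0],[0,0,0]],[[0,0,0],[0,0,0]],[[0,0,0],[0,0,0]],[[0,0,0],[0,0,0]],[[0,0,0],[0,0,0]],[[0,0,0],[0,0,0]],[[0,0,0],[0,0,0]]], "claw": 0, "force": 60}}

```text
t: 3.53
tcp_pos: [521.7, 236.6, 82.8]
ee_rot: [0.637, 3.076, -0.0]
ft_force: [-2.5, -1.7, 5.6]
grip_width: 49.5
finger_force: 61.5
```

Call:
{"method": "carry_out", "body": {"deltas": [[[0,0,0],[0,0,0]],[[0,0,0],[0,0,0]],[[0,0,0],[0,0,0]],[[0,0,0],[0,0,0]],[[0,0,-0.005],[0,0,0]],[[0,0,-0.01],[0,0,0]],[[0,0,-0.01],[0,0,0]],[[0,0,-0.01],[0,0,0]]]}}

```text
t: 4.2
tcp_pos: [521.7, 236.8, 118.4]
ee_rot: [0.637, 3.076, 0.0]
ft_force: [1.2, -0.4, -3.8]
grip_width: 49.2
finger_force: 62.6
```

Call:
{"method": "carry_out", "body": {"deltas": [[[0,0,-0.015],[0,0,0]],[[0,0,-0.015],[0,0,0]],[[0,0,-0.016],[0,0,0]],[[0,0,-0.016],[0,0,0]],[[0,0,-0.016],[0,0,0]],[[0,0,-0.016],[0,0,0]],[[0,0,-0.016],[0,0,0]],[[0,0,-0.012],[0,0,0]]]}}

```text
t: 4.87
tcp_pos: [521.7, 236.8, 241.7]
ee_rot: [0.637, 3.074, 0.001]
ft_force: [-0.3, 0.2, -3.7]
grip_width: 49.3
finger_force: 62.7
```

Call:
{"method": "carry_out", "body": {"deltas": [[[-0.001,-0.01,0],[0,0,0]],[[-0.003,-0.02,0],[0,0,0]],[[-0.003,-0.024,0],[0,0,0]],[[-0.003,-0.024,0],[0,0,0]],[[-0.003,-0.024,0],[0,0,0]],[[-0.003,-0.024,0],[0,0,0]],[[-0.003,-0.024,0],[0,0,0]],[[-0.003,-0.024,0],[0,0,0]]]}}

```text
t: 5.53
tcp_pos: [471.5, 66.9, 239.0]
ee_rot: [-0.637, -3.076, 0.0]
ft_force: [0.3, -0.2, -4.6]
grip_width: 49.8
finger_force: 62.9
```

Call:
{"method": "carry_out", "body": {"deltas": [[[-0.003,-0.024,0],[0,0,0]],[[-0.003,-0.024,0],[0,0,0]],[[-0.003,-0.024,0],[0,0,0]],[[-0.003,-0.024,0],[0,0,0]],[[-0.003,-0.024,0],[0,0,0]],[[-0.003,-0.024,0],[0,0,0]],[[-0.003,-0.024,0],[0,0,0]],[[-0.003,-0.024,0],[0,0,0]]]}}

```text
t: 6.2
tcp_pos: [417.1, -118.5, 239.1]
ee_rot: [-0.638, -3.076, -0.0]
ft_force: [0.4, -0.3, -3.5]
grip_width: 49.5
finger_force: 62.9
```

Call:
{"method": "carry_out", "body": {"deltas": [[[-0.003,-0.02,0],[0,0,0]],[[-0.001,-0.01,0],[0,0,0]],[[0,0,0],[0,0,3]],[[0,0,0],[0,0,5]],[[0,0,0],[0,0,5]],[[0,0,0],[0,0,5]],[[0,0,0],[0,0,5]],[[0,0,0],[0,0,5]]]}}

```text
t: 6.87
tcp_pos: [409.7, -146.1, 239.1]
ee_rot: [-1.368, -2.827, -0.0]
ft_force: [-0.0, -0.3, -3.3]
grip_width: 49.7
finger_force: 63.0
```

Call:
{"method": "carry_out", "body": {"deltas": [[[0,0,0],[0,0,5]],[[0,0,0],[0,0,5]],[[0,0,0],[0,0,5]],[[0,0,0],[0,0,5]],[[0,0,0],[0,0,3]],[[0,0,0],[0,0,0]],[[0,0,0],[0,0,0]],[[0,0,0],[0,0,0]]]}}

```text
t: 7.53
tcp_pos: [410.0, -146.3, 239.3]
ee_rot: [-1.897, -2.504, 0.0]
ft_force: [0.2, 0.1, -2.6]
grip_width: 49.4
finger_force: 63.0
```

```bash
python3 look.py w3; python3 - <<'E'
from h import *
im=robot.read_camera('side')[:,:,::-1]
cv2.imwrite('pics/s3.png',cv2.resize(im[120:400,240:520],None,fx=2.1,fy=2.1,interpolation=cv2.INTER_CUBIC))
E
```

```text
7.5333 [ 409.97 -146.33  239.26] [-0.62  0.17  1.57 -0.    1.4  -0.89] 49.35453272065009 [ 0.17  0.08 -2.64]
[[-0.27  0.96 -0.  ]
 [ 0.96  0.27  0.  ]
 [ 0.   -0.   -1.  ]]
{'fx': 358.25639934650053, 'fy': 358.25639934650053, 'cx': 279.9664653679909, 'cy': 210.63360312145127, 'eye': array([388.77, -73.27, 381.22]), 'orientation': array([-0.3 , -0.04,  0.27])}
```

View pics/s3.png

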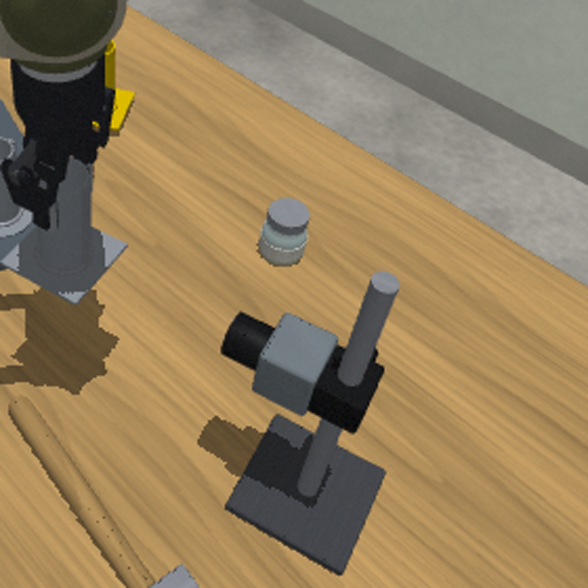

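View pics/w3.png

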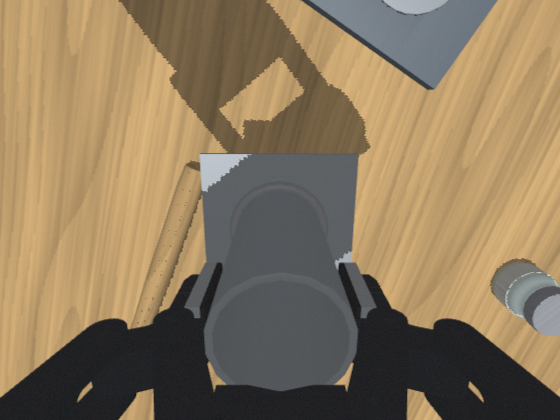

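The wrist view shows the collar straight in the grip. The side view shows it upright, seam side towards the lens barrel, whose front edge runs about (240,315) to (222,350) in the crop. Next I'll check the predicted lens rim against the picture.

```bash
python3 - <<'E'
from h import *
np.set_printoptions(precision=1,suppress=True)
S=robot.camera_model('side');T=robot.camera_model('top')
d=np.array([-.2706,.9627,0]);y=np.array([.9627,.2706,0]);z=np.array([0,0,1.])
L=np.array([456,-319.7,190])
a=np.radians(np.arange(0,360,15))
rim=L+21*(np.outer(np.cos(a),y)+np.outer(np.sin(a),z))
p=proj(S,rim);q=(p+.5-[240,120])*2.1
print('side rim crop extents',q.min(0),q.max(0)); print(q[::3])
im=cv2.imread('pics/side0.png')
# black barrel mask in side image
def blob(f,x0,y0,x1,y1):
    i=cv2.imread(f).max(2)[y0:y1,x0:x1]; m=(i<45).astype(np.uint8)
    n,l,s,c=cv2.connectedComponentsWithStats(m)
    for k in range(1,n):
        if s[k,4]>60: print(f,s[k]+[x0,y0,0,0,0],c[k]+[x0,y0])
blob('pics/side0.png',335,255,376,310)
blob('pics/top0.png',375,190,402,230)
pt=proj(T,rim);print('top rim',pt.min(0),pt.max(0))
print('side rim full',p.min(0),p.max(0))
E
```

```text
side rim crop extents [216.  310.5] [238.5 353.2]
[[238.1 316. ]
 [236.9 310.5]
 [230.  317.7]
 [221.3 333.6]
 [216.3 348.4]
 [217.9 353.2]
 [224.9 345.6]
 [233.2 330.3]]
pics/side0.png [346 269  25  27 400] [356.9 281.6]
pics/top0.png [385 197  17  31 284] [394.1 213.6]
top rim [383.3 212.5] [388.9 226.9]
side rim full [342.4 267.4] [353.1 287.7]
```

Call:
{"method": "carry_out", "body": {"deltas": [[[-0.002,-0.0005,0.005],[0,0,0]],[[-0.002,-0.0005,0.008],[0,0,0]],[[-0.002,-0.0005,0.008],[0,0,0]],[[-0.002,-0.001,0.008],[0,0,0]],[[0,0,0.007],[0,0,0]],[[0,0,0.005],[0,0,0]],[[0,0,0],[0,0,0]],[[0,0,0],[0,0,0]]]}}

```text
t: 8.3
tcp_pos: [409.9, -154.8, 198.1]
ee_rot: [-1.899, -2.502, -0.0]
ft_force: [0.2, -0.2, -3.1]
grip_width: 49.2
finger_force: 63.0
```

Call:
{"method": "carry_out", "body": {"deltas": [[[0,0,0],[0,0,0]],[[0,0,0],[0,0,0]],[[0,0,0],[0,0,0]],[[0,0,0],[0,0,0]],[[0,0,0],[0,0,0]],[[0,0,0],[0,0,0]],[[0,0,0],[0,0,0]],[[0,0,0],[0,0,0]]]}}

```text
t: 8.97
tcp_pos: [409.9, -154.9, 198.3]
ee_rot: [1.9, 2.502, 0.0]
ft_force: [-0.6, 0.4, -3.3]
grip_width: 49.3
finger_force: 63.1
```

Call:
{"method": "carry_out", "body": {"deltas": [[[0,0,0],[0,0,0]],[[0,0,0],[0,0,0]],[[0,0,0],[0,0,0]],[[0,0,0],[0,0,0]],[[0,0,0],[0,0,0]],[[0,0,0],[0,0,0]],[[0,0,0],[0,0,0]],[[0,0,0],[0,0,0]]]}}

```text
t: 9.63
tcp_pos: [410.0, -154.9, 198.3]
ee_rot: [1.9, 2.502, -0.0]
ft_force: [0.0, -0.4, -3.7]
grip_width: 49.3
finger_force: 63.1
```

```bash
python3 - <<'E'
from h import *
f=lambda n,x,y:cv2.resize(robot.read_camera(n)[y:y+150,x:x+200,::-1],None,fx=2,fy=2,interpolation=cv2.INTER_CUBIC)
cv2.imwrite('pics/c4.png',np.hstack([f('side',230,200),f('top',250,140)]))
S=robot.camera_model('side');s=robot.read_state();r=R.from_rotvec(s['ee_rot'])
g=lambda v:s['tcp_pos']+r.apply(v)
P=[g([-25.6,0,7.8]),g([-42,45,60.8]),g([-42,-45,60.8]),g([48,45,60.8])]
print(P[0]);print('seam,plate corners in crop',(proj(S,P)+.5-[230,200])*2)
E
```

```text
[ 416.79954033 -179.54985965  190.51385117]
seam,plate corners in crop [[107.05883348  89.69173827]
 [143.39352039 101.42067457]
 [ 96.09065259 158.86670428]
 [ 75.47698611  66.98825068]]
```

View pics/c4.png

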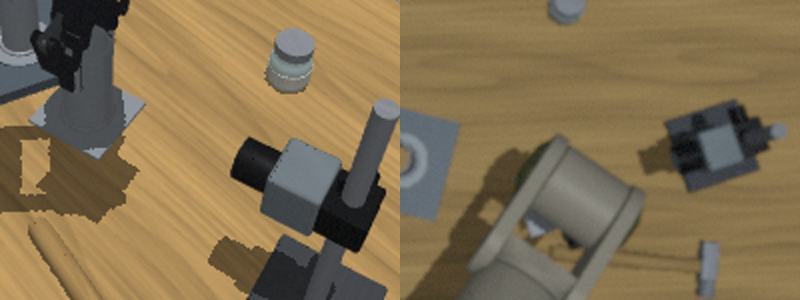

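The plate corners are within 1 mm of prediction, so the pose holds: crop (144,103) and (97,158). Step 2 was held for over a second, so I'll tip now.

Call:
{"method": "carry_out", "body": {"deltas": [[[0.0003,0,0.0011],[0,-2.5,0]],[[0.0003,0,0.0011],[0,-2.5,0]],[[0.0003,0,0.0011],[0,-2.5,0]],[[0.0003,0,0.0011],[0,-2.5,0]],[[0.0003,0,0.0011],[0,-2.5,0]],[[0.0003,0,0.0011],[0,-2.5,0]],[[0.0003,0,0.0011],[0,-2.5,0]],[[0.0003,0,0.0011],[0,-2.5,0]]]}}

```text
t: 10.4
tcp_pos: [409.6, -153.8, 189.3]
ee_rot: [1.721, 2.267, -0.305]
ft_force: [0.0, 0.3, -4.0]
grip_width: 49.7
finger_force: 63.1
```

Call:
{"method": "carry_out", "body": {"deltas": [[[0.0003,0,0.0011],[0,-2.5,0]],[[0.0003,0,0.0011],[0,-2.5,0]],[[0.0003,0,0.0011],[0,-2.5,0]],[[0.0003,0,0.0011],[0,-2.5,0]],[[0,0,0],[0,0,0]],[[0,0,0],[0,0,0]],[[0,0,0],[0,0,0]],[[0,0,0],[0,0,0]]]}}

```text
t: 11.07
tcp_pos: [410.1, -154.9, 185.1]
ee_rot: [1.628, 2.143, -0.435]
ft_force: [0.6, -0.6, -3.6]
grip_width: 49.6
finger_force: 63.1
```

```bash
python3 - <<'E'
from h import *
f=lambda n,x,y:cv2.resize(robot.read_camera(n)[y:y+150,x:x+200,::-1],None,fx=3,fy=3,interpolation=cv2.INTER_CUBIC)
cv2.imwrite('pics/c5.png',f('side',230,200))
S=robot.camera_model('side');s=robot.read_state();r=R.from_rotvec(s['ee_rot'])
g=lambda v:s['tcp_pos']+r.apply(v)
P=[g([-25.6,0,7.8]),g([-42,45,60.8]),g([-42,-45,60.8]),g([48,45,60.8])]
print(P[0],r.as_matrix().round(2),s['qpos'],abs(s['qvel']).max(),s['finger_force']);print('seam,plate corners in crop',(proj(S,P)+.5-[230,200])*3)
E
```

```text
[ 417.01235633 -180.00074314  191.0834994 ] [[-0.23  0.96  0.13]
 [ 0.83  0.27 -0.48]
 [-0.5   0.   -0.87]] [-0.39945039  0.17250783  1.86993035 -0.55542787  0.83578476 -0.34729093] 0.0061605685980019795 63.10897171497345
seam,plate corners in crop [[161.25914837 134.217498  ]
 [245.72477528 152.8096183 ]
 [174.81895527 241.36308512]
 [154.48161332 146.3320974 ]]
```

View pics/c5.png

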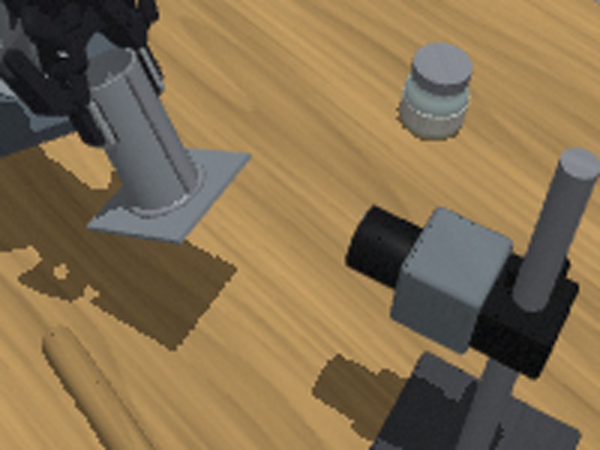

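The tilted collar's plate corners, crop (250,155) and (181,241), are within about 4 mm of prediction. The seam faces the lens and the arm is still, so I'm handing in.

```bash
python3 -c "
from bench import robot
print(robot.close_job())"
```

```text
the job is handed in; nothing more can be done
None
```

I lifted the square collar out, held it upright at the inspection spot for over a second, then tipped it 30 degrees with the base plate towards the lens; I handed the job in at about 11 s with it held still (no verdict was returned).

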